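Sort returned tableware into the catering store's trays

ROBOT

A 6-joint arm with a two-finger parallel gripper is mounted at the origin on the work surface. World frame = base frame: x ahead of the robot, y to its left, z up, the work surface at z = 0. Lengths are in m, angles in rad, forces in N, time in s.
With the tool pointing down it reaches from about 0.35 to 0.775 m from the base axis. Payload 5.5 kg.
Tool frame: the origin (TCP) lies midway between the tips of the shut fingers; the grasp point (between the pads) lies 19 mm behind it (env.tcp_to_grasp is the distance from the TCP to the grasp point, in m); z points along the fingers, y is the direction in which the jaws open and shut (so a half turn about z gives the same grasp; the last joint's range is limited). The gripper opens to 85 mm and grips with 20 to 120 N. Pads are 22 mm wide; open, the fingers measure 114 mm over their backs; the gripper's body (76 mm by 85 mm) begins 54 mm behind the grasp point. The pads swing forward as they close: fully open they stand 13 mm farther back than shut.
Start: joints at [-1.42, 0.313, 0.046, 1.304, 0, 1.431], TCP at [0.165, -0.551, 0.231] pointing down, gripper open.
Joint ranges: [-2.76, 2.76], [-0.86, 1.69], [-1.03, 1.26], [-2.2, 2.34], [-1.47, 1.5], [-3.14, 3.14]. Speed limits (rad/s): [2.57, 2.57, 3.14, 3.14, 3.14, 3.14].

INTERFACE

Orientations are given as a unit quaternion [w, x, y, z].
In Python, from workcell import get_state, viewer, hand_in, finder, env gives the robot as it stands.
- The arm moves only by the tool arm_command, never from a script. Its argument "motion" is a list of rows, each an object of numbers: "x", "y", "z": the shift along the tool's x, y, z in mm; "rx", "ry", "rz": the turn, a rotation vector about the tool's x, y, z in degrees; "hand": the closure, from -1 (fully open) to 1 (shut). A call has 1 to 10 rows; each row is the pose to reach, as a shift and turn from the pose commanded when the call began, along the tool's axes at that moment; what a row does not reach only later rows make up. A row lasts 1/8 s, in which the tool goes at most 62.5 mm and 10.7 degrees, less where a joint would pass 70% of its speed; a pose out of reach is approached as far as the arm can. A call with a gripper value outside its range is refused whole. The fingers move at their own pace and stop on an object; "force" is the grip in N (left out, the last holds). Time passes only in rows, so rows that repeat a pose let the fingers close. It gives the time, the measured TCP pose, the force and the opening at its end, in the units of the state.
- get_state(): the state, without advancing time (a new reading comes with each control period).
- viewer.read_camera(name): name is "side" or "top" or "wrist"; returns a dict with "image" (420x560x3 uint8, red, green, blue), "z_map" (420x560 float32, m along the optical axis (not along the pixel's ray), 0 where there is no reading), "intrinsics" (3x3 intrinsics, pixels), "rvec" (rotation vector, rad) and "tvec" (3), from world to camera coordinates, as OpenCV has them. Camera axes: x right, y down, z forward; pixel columns grow to the right and rows downward; lengths in m; the calibration is good to about 2 mm. A picture is of the moment at which its call begins.
- hand_in(): hands the job in, once; it reports no verdict.
Trained networks look in a picture, given as the dict that the camera call returned (one of the last four; its "shot" number tells which), for a name from the list of things; names that differ only in an ending like _2 or _b are one class to them, and where a whole thing is asked for, a point or a joint stands for the part that bears it (a point fixed in the world has none). Each returns a list of dicts, best first, with "score" (0 to 1); they miss things now and then, are a little off and sometimes report something else, mostly with a low value. They report only what shows in the picture. A call takes as long as a camera call. They do not tell look-alikes from the thing itself.
- finder.find_in(picture, query): "at" ([column, row] in pixels, amid what is visible of it).
- finder.masks_of(picture, query): "region" (420x560 bool, what is visible of it) and "at" ([column, row] in pixels, amid what is visible of it).
The state is a dict: "clock": time; "joint_pos": joint angles; "qvel": joint speeds; "tau": joint torques, N m; "tcp_pos": TCP position; "orientation": TCP orientation; "wrist_force": force on the tool from outside, world axes, zero at the start; "ft_torque": the same for the moment, N m; "finger_gap": finger opening in m.
Only numpy, scipy, OpenCV 4.12 (cv2) and the standard library are available. Lean on these libraries where they do the work, as an engineer would, in place of code of your own. Each camera call takes 0.05 s, during which the arm holds its last target.

TASK

Put the two salt shakers, the napkin ring and the sauce cup from the row at the front of the bench back into stock: stand each one upright on the floor of the tray that already holds one of its kind. Do not knock over or shift the pieces that are already in the trays.

Things in the scene. Friction and masses are not known exactly. Their poses are not given: they have to be found in the camera images.
- shaker_a_c (a point): Loose salt shaker: plain stainless steel upright cylinder, 40 mm diameter, 70 mm tall, straight-sided up to 58 mm (a shallow 1.5 mm groove at the joint of the cap at 46 to 52 mm, dome with small holes above 58 mm), 0.11 kg. It starts upright on the table in the row of mixed pieces nearest the robot, with at least 25 mm free all round (one of two alike). Point: its centre, half-way up, on the axis; z axis up along the axis of the piece.
- shaker_b_c (a point): Loose salt shaker: plain stainless steel upright cylinder, 40 mm diameter, 70 mm tall, straight-sided up to 58 mm (a shallow 1.5 mm groove at the joint of the cap at 46 to 52 mm, dome with small holes above 58 mm), 0.11 kg. It starts upright on the table in the row of mixed pieces nearest the robot, with at least 25 mm free all round (one of two alike). Point: its centre, half-way up, on the axis; z axis up along the axis of the piece.
- ring_c (a point): Loose napkin ring: a plain stainless steel tube standing on end, 44 mm outer diameter, 35 mm bore, 36 mm tall, open at both ends, 0.05 kg. It starts upright on the table in the row of mixed pieces nearest the robot, with at least 25 mm free all round. Point: its centre, half-way up, on the axis; z axis up along the axis of the piece.
- cup_c (a point): Loose sauce cup: a plain stainless steel straight-sided open cup with a closed bottom, 58 mm outer diameter (59 mm at the rim), wall 3 mm, 48 mm tall, 0.09 kg. It starts upright on the table in the row of mixed pieces nearest the robot, with at least 25 mm free all round. Point: its centre, half-way up, on the axis; z axis up along the axis of the piece.
- shaker_tray: Tray for the shakers: fixed shallow open white plastic tray, one of three alike behind the row, known by the one shaker already standing in it. 150 mm (its x) by 200 mm (its y) outside, 26 mm tall, walls and floor 5 mm thick, so the inner floor is 140 by 190 mm and 5 mm above the table. Origin: centre of its underside; z up; x points away from the robot, turned by up to about 6 degrees.
- shaker_s_c (a point): The salt shaker: plain stainless steel upright cylinder, 40 mm diameter, 70 mm tall, straight-sided up to 58 mm (a shallow 1.5 mm groove at the joint of the cap at 46 to 52 mm, dome with small holes above 58 mm), 0.11 kg; loose, already standing in its tray, 50 to 60 mm from the tray's centre towards the tray's +y end and within 20 mm of its long centre line; to be left where it is. Point: its centre, half-way up, on the axis; z axis up along the axis of the piece.
- ring_tray: Tray for the napkin rings: fixed shallow open white plastic tray, one of three alike behind the row, known by the one napkin ring already standing in it. 150 mm (its x) by 200 mm (its y) outside, 26 mm tall, walls and floor 5 mm thick, so the inner floor is 140 by 190 mm and 5 mm above the table. Origin: centre of its underside; z up; x points away from the robot, turned by up to about 6 degrees.
- ring_s_c (a point): The napkin ring: a plain stainless steel tube standing on end, 44 mm outer diameter, 35 mm bore, 36 mm tall, open at both ends, 0.05 kg; loose, already standing in its tray, 50 to 60 mm from the tray's centre towards the tray's -y end and within 20 mm of its long centre line; to be left where it is. Point: its centre, half-way up, on the axis; z axis up along the axis of the piece.
- cup_tray: Tray for the sauce cups: fixed shallow open white plastic tray, one of three alike behind the row, known by the one sauce cup already standing in it. 150 mm (its x) by 200 mm (its y) outside, 26 mm tall, walls and floor 5 mm thick, so the inner floor is 140 by 190 mm and 5 mm above the table. Origin: centre of its underside; z up; x points away from the robot, turned by up to about 6 degrees.
- cup_s_c (a point): The sauce cup: a plain stainless steel straight-sided open cup with a closed bottom, 58 mm outer diameter (59 mm at the rim), wall 3 mm, 48 mm tall, 0.09 kg; loose, already standing in its tray, 50 to 60 mm from the tray's centre towards the tray's +y end and within 20 mm of its long centre line; to be left where it is. Point: its centre, half-way up, on the axis; z axis up along the axis of the piece.
Mind the look-alikes: they are no part of the job. What is shaped like the ring_tray but blue is not meant. Leave any yellow look-alike of the part that bears ring_s_c alone.

How it is judged:
By the outcome, as a careful person would: the job done as asked, in the order asked, and still so for the second after the job is handed in, with the robot touching nothing.
It also fails if it takes over 115 s, if anything falls off the work surface, if the arm or the gripper's body presses on something with over 40 N, if the wrist force passes 120 N, or if a joint passes its speed limit or range.

## Working session

There is one attempt and no reset: what is moved stays moved. The work goes in short steps, Python scripts to look and compute and a tool call to move; the robot and the scene stay as the last step left them, time stands still between calls to the robot, and variables do not carry over. Pictures are saved under pics/ and viewed, and the job is handed in when it is done.

Besides the shell and the picture viewer there is one more tool, called after "Request:" as name([rows], argument=value, ...), one row to a line, values as JSON. arm_command: Moves the arm, as the interface text tells. Its arguments: {"type":"object","properties":{"motion":{"type":"array","items":{"type":"object","properties":{"x":{"type":"number"},"y":{"type":"number"},"z":{"type":"number"},"rx":{"type":"number"},"ry":{"type":"number"},"rz":{"type":"number"},"hand":{"type":"number"}}}},"force":{"type":"number"}},"required":["motion"]}

```bash
mkdir -p pics; ls; cat > h.py <<'E'
import numpy as np, cv2
from workcell import get_state, viewer, hand_in, finder, env
def cam(n,save=None):
    p=viewer.read_camera(n)
    if save: cv2.imwrite('pics/'+save,cv2.cvtColor(p['image'],cv2.COLOR_RGB2BGR))
    return p
def world(p):
    K=p['intrinsics'];R=cv2.Rodrigues(np.array(p['rvec']))[0];t=np.array(p['tvec']).reshape(3)
    z=p['z_map'];v,u=np.mgrid[0:z.shape[0],0:z.shape[1]]
    c=np.stack([(u-K[0,2])/K[0,0]*z,(v-K[1,2])/K[1,1]*z,z],-1)
    return (c-t)@R
def proj(p,X):
    return cv2.projectPoints(np.array(X,float).reshape(-1,3),np.array(p['rvec']),np.array(p['tvec']),p['intrinsics'],None)[0].reshape(-1,2)
E
python3 - <<'E'
from h import *
s=get_state();print({k:np.round(v,3) for k,v in s.items()})
for n in ['top','side','wrist']:
    p=cam(n,n+'0.png')
    if n!='wrist':
        W=world(p);
        for q in ['shaker_a_c','ring_c','cup_c','shaker_tray','ring_tray']:
            for m in finder.masks_of(p,q):
                w=W[m['region']&(p['z_map']>0)]
                zt=np.percentile(w[:,2],98) if len(w) else 0
                tp=w[w[:,2]>zt-.006] if len(w) else w
                print(n,q,round(m['score'],2),np.round(m['at']),m['region'].sum(), np.round(zt,3), np.round((tp.max(0)+tp.min(0))/2,4) if len(tp) else '', np.round(np.ptp(tp,axis=0),3) if len(tp) else '')
E
```

```text
pics
{'clock': np.float64(0.0), 'joint_pos': array([-1.42 ,  0.314,  0.045,  1.304,  0.   ,  1.431]), 'qvel': array([ 0.001, -0.001, -0.001, -0.001, -0.   , -0.001]), 'tau': array([-1.0000e-03, -4.8062e+01,  2.9854e+01,  1.9000e-02, -0.0000e+00,
        0.0000e+00]), 'tcp_pos': array([ 0.165, -0.55 ,  0.23 ]), 'orientation': array([-0.001,  0.989,  0.145,  0.   ]), 'wrist_force': array([-0.02 , -0.656,  0.49 ]), 'ft_torque': array([-0.032, -0.017, -0.007]), 'finger_gap': np.float64(0.085)}
top shaker_a_c 0.6 [176. 211.] 321 0.071 [0.4243 0.1904 0.0693] [0.03  0.028 0.008]
top ring_c 0.46 [217. 207.] 72 0.039 [0.4289 0.0735 0.0362] [0.034 0.039 0.006]
top cup_c 0.81 [132. 218.] 574 0.05 [0.4082 0.2963 0.0477] [0.055 0.057 0.007]
top shaker_tray 0.68 [167. 125.] 4777 0.028 [0.6304 0.2265 0.0471] [0.164 0.209 0.051]
top ring_tray 0.91 [350. 131.] 5058 0.028 [ 0.6297 -0.2307  0.0338] [0.167 0.208 0.023]
top ring_tray 0.86 [376. 316.] 5403 0.028 [ 0.1814 -0.2675  0.3041] [0.171 0.278 0.565]
top ring_tray 0.41 [130. 218.] 642 0.05 [0.4082 0.2972 0.0482] [0.055 0.059 0.008]
top ring_tray 0.26 [229. 208.] 155 0.04 [0.4289 0.0747 0.0372] [0.038 0.041 0.007]
side shaker_a_c 0.68 [276. 283.] 414 0.07 [0.4263 0.1968 0.0685] [0.031 0.029 0.008]
side cup_c 0.56 [278. 330.] 868 0.048 [0.4096 0.2992 0.0464] [0.056 0.06  0.008]
side shaker_tray 0.85 [180. 299.] 5397 0.027 [0.6311 0.2303 0.0465] [0.165 0.212 0.052]
side ring_tray 0.96 [346. 152.] 861 0.026 [ 0.2302 -0.1973  0.1128] [0.077 0.39  0.185]
side ring_tray 0.89 [209. 169.] 2253 0.026 [ 0.6316 -0.2295  0.0248] [0.163 0.217 0.009]
```

View pics/top0.png

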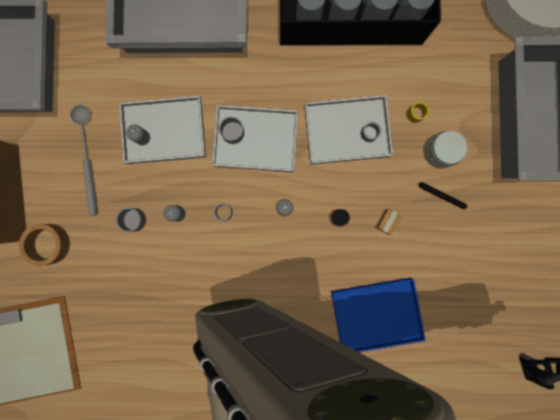

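View pics/side0.png

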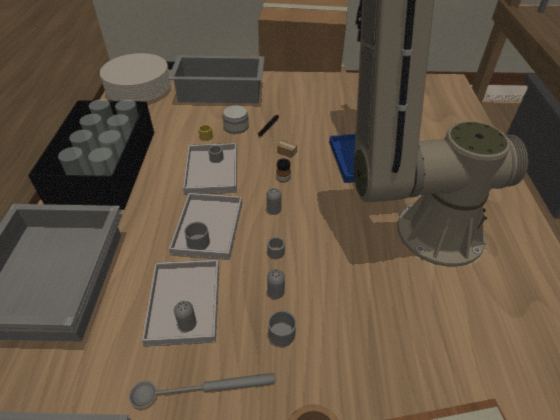

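View pics/wrist0.png

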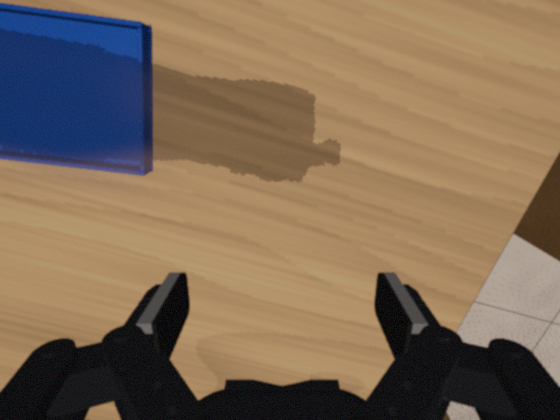

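The top view shows, left to right, the loose cup (132,219), shaker (174,212), ring (223,212) and shaker (285,207). The black-topped jar at (340,217) is a distractor. The white trays are shaker (163,130), cup (256,138) and ring (348,130). The blue tray (377,315) and the yellow ring (418,112) are look-alikes, so I'll leave them alone. Next I'll measure precisely.

```bash
cat >> h.py <<'E'
from scipy.optimize import least_squares
def fitcyl(P,c0,R,zlo,zhi,rmax):
    c=np.array(c0,float)
    for _ in range(3):
        d=np.linalg.norm(P[:,:2]-c,axis=1)
        q=P[(d<rmax)&(P[:,2]>zlo)&(P[:,2]<zhi)]
        if len(q)<8: return None,len(q),0
        r=least_squares(lambda k:np.linalg.norm(q[:,:2]-k,axis=1)-R,c,loss='soft_l1',f_scale=.002)
        c=r.x
    return c,len(q),np.sqrt(np.mean(r.fun**2))
def fit_tray(W,c0):
    P=W.reshape(-1,3);d=P-np.array([*c0,0])
    P=P[(abs(d[:,0])<.11)&(abs(d[:,1])<.135)&(P[:,2]>.015)&(P[:,2]<.032)]
    (c,sz,a)=cv2.minAreaRect((P[:,:2]*1000).astype(np.float32))
    return np.array(c)/1000,sz,a,len(P)
E
python3 - <<'E'
from h import *
T=cam('top');S=cam('side')
for n,p in (('top',T),('side',S)):
    W=world(p);P=W[p['z_map']>0]
    # rough from top pixel
    for name,px,h,R in [('cup',(132,219),.048,.029),('shA',(174,212),.07,.02),('ring',(223,212),.036,.022),('shB',(285,207),.07,.02),('jar',(340,217),.06,.02),
                    ('shS',(135,132),.075,.02),('cupS',(232,130),.053,.029),('ringS',(371,132),.041,.022)]:
        if n=='top': 
            c0=W[px[1],px[0],:2]
        # iterative: bbox centre of points above
        lo=.032 if name.endswith('S') else .008
        c=globals().setdefault('C',{}).get(name) if n=='side' else c0
        hi=.056 if 'sh' in name else h+.004
        r=fitcyl(P,c,R,lo,hi,R+.012)
        d=np.linalg.norm(P[:,:2]-c,axis=1);tp=P[(d<R+.015)&(P[:,2]>h-.012)]
        bb=(tp[:,:2].max(0)+tp[:,:2].min(0))/2 if len(tp) else None
        if n=='top': C=globals().setdefault('C',{}); C[name]=bb if bb is not None else c0
        print(n,name,'fit',np.round(r[0],4) if r[0] is not None else None,r[1],round(r[2],4),'bbox',np.round(bb,4) if bb is not None else None, 'zmax',tp[:,2].max().round(3) if len(tp) else 0)
    for nm,c0 in (('shT',(.63,.2265)),('cupT',(.61,0)),('rT',(.63,-.23))):
        print(n,nm,[np.round(x,4) for x in fit_tray(W,c0)])
E
python3 - <<'E'
import cv2
a=cv2.imread('pics/top0.png')[85:235,95:445]
cv2.imwrite('pics/crop0.png',cv2.resize(a,None,fx=2.28,fy=2.28,interpolation=cv2.INTER_CUBIC))
E
```

```text
top cup fit [0.4081 0.2961] 353 0.0023 bbox [0.4083 0.2975] zmax 0.052
top shA fit [0.4239 0.1916] 72 0.0004 bbox [0.4233 0.19  ] zmax 0.074
top ring fit [0.4268 0.0746] 136 0.0029 bbox [0.4277 0.075 ] zmax 0.04
top shB fit None 5 0 bbox [ 0.4375 -0.0748] zmax 0.073
top jar fit [ 0.4137 -0.2057] 295 0.0073 bbox [ 0.4143 -0.2055] zmax 0.063
top shS fit [0.6138 0.2809] 65 0.0007 bbox [0.614  0.2788] zmax 0.078
top cupS fit [0.6241 0.0532] 186 0.0019 bbox [0.6246 0.0535] zmax 0.057
top ringS fit [ 0.6214 -0.2838] 129 0.0029 bbox [ 0.6216 -0.284 ] zmax 0.047
top shT [array([0.627 , 0.2124]), array([241.3517, 171.8844]), np.float64(89.6293), np.int64(962)]
top cupT [array([0.6177, 0.0022]), array([276.9368, 169.8448]), np.float64(86.3209), np.int64(1055)]
top rT [array([ 0.6266, -0.2098]), array([154.8951, 243.0308]), np.float64(6.1986), np.int64(957)]
side cup fit [0.4094 0.3014] 580 0.0019 bbox [0.4096 0.3003] zmax 0.05
side shA fit [0.4253 0.193 ] 211 0.0009 bbox [0.4252 0.1968] zmax 0.072
side ring fit [0.4289 0.0798] 268 0.0027 bbox [0.4288 0.0793] zmax 0.04
side shB fit [ 0.4393 -0.0726] 181 0.0014 bbox [ 0.4386 -0.0683] zmax 0.073
side jar fit [ 0.4155 -0.2038] 282 0.0051 bbox [ 0.4157 -0.2035] zmax 0.064
side shS fit [0.6152 0.2824] 124 0.0008 bbox [0.6147 0.2847] zmax 0.077
side cupS fit [0.6266 0.0575] 301 0.002 bbox [0.6266 0.0574] zmax 0.055
side ringS fit [ 0.6241 -0.2799] 88 0.0027 bbox [ 0.6235 -0.2801] zmax 0.044
side shT [array([0.628 , 0.2143]), array([244.6229, 172.2918]), np.float64(89.8392), np.int64(1322)]
side cupT [array([6.133e-01, 3.000e-04]), array([270.5127, 168.0752]), np.float64(89.5888), np.int64(1215)]
side rT [array([ 0.6299, -0.2094]), array([150.4305, 242.7781]), np.float64(5.58), np.int64(666)]
```

View pics/crop0.png

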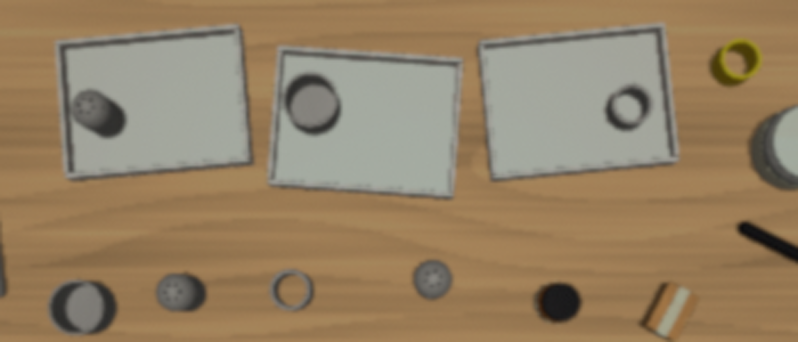

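```bash
cat >> h.py <<'E'
def ray(p,px,z):
    K=p['intrinsics'];R=cv2.Rodrigues(np.array(p['rvec']))[0];t=np.array(p['tvec']).reshape(3)
    o=-R.T@t; px=np.atleast_2d(px).astype(float)
    d=np.c_[(px[:,0]-K[0,2])/K[0,0],(px[:,1]-K[1,2])/K[1,1],np.ones(len(px))]@R
    return o+d*((z-o[2])/d[:,2])[:,None]
def go(x,y,z,yaw=90.):
    s=get_state();w,a,b,c=s['orientation']
    from scipy.spatial.transform import Rotation as Ro
    R=Ro.from_quat([a,b,c,w]).as_matrix()
    yw=np.degrees(np.arctan2(R[1,0],R[0,0]))
    Rg=Ro.from_euler('ZX',[np.radians(yaw),np.pi]).as_matrix()
    d=R.T@(np.array([x,y,z])-s['tcp_pos'])*1000
    rv=np.degrees(Ro.from_matrix(R.T@Rg).as_rotvec())
    print('tcp',np.round(s['tcp_pos'],4),'yaw',round(yw,1),'t',s['clock'],'gap',s['finger_gap'],'-> shift mm',np.round(d,1),'rot',np.round(rv,1),'F',np.round(s['wrist_force'],1))
E
python3 - <<'E'
from h import *
T=cam('top')
for n,c in dict(sh=[(57,42),(240,27),(252,163),(70,178)],cup=[(279,47),(461,62),(452,197),(269,184)],ring=[(480,42),(664,27),(677,160),(493,179)]).items():
    X=ray(T,(np.array(c)+.5)/2.28-.5+[95,85],.026)[:,:2]
    print(n,X.round(4).tolist(),X.mean(0).round(4),cv2.minAreaRect((X*1000).astype(np.float32))[1:])
go(.438,-.073,.2)
E
```

```text
sh [[0.6943, 0.3307], [0.7101, 0.1331], [0.5628, 0.1189], [0.5468, 0.314]] [0.6285 0.2242] ((148.35470581054688, 200.35293579101562), 4.671291351318359)
cup [[0.6882, 0.0909], [0.6714, -0.1045], [0.5261, -0.0947], [0.5402, 0.1005]] [ 0.6065 -0.002 ] ((196.7465057373047, 148.33055114746094), 85.87556457519531)
ring [[0.693, -0.1249], [0.7087, -0.3216], [0.5655, -0.3337], [0.5453, -0.1383]] [ 0.6281 -0.2297] ((148.31765747070312, 197.33204650878906), 5.19618034362793)
tcp [ 0.1649 -0.5509  0.2313] yaw 16.7 t 0.8 gap 0.08530410514882393 -> shift mm [ 398.7 -379.5   31.3] rot [  0.    0.  -73.3] F [0.2 0.  0.8]
```

Request:
arm_command([
  {"x": 399,"y": -380,"z": 31,"rz": -73},
  {"x": 399,"y": -380,"z": 31,"rz": -73},
  {"x": 399,"y": -380,"z": 31,"rz": -73},
  {"x": 399,"y": -380,"z": 31,"rz": -73},
  {"x": 399,"y": -380,"z": 31,"rz": -73},
  {"x": 399,"y": -380,"z": 31,"rz": -73},
  {"x": 399,"y": -380,"z": 31,"rz": -73},
  {"x": 399,"y": -380,"z": 31,"rz": -73},
  {"x": 399,"y": -380,"z": 31,"rz": -73},
  {"x": 399,"y": -380,"z": 31,"rz": -73},
], force=30)

```text
invalid input at $.motion[0]: expected keys x, y, z, rx, ry, rz, hand
```

Request:
arm_command([
  {"x": 0},
  {"x": 0},
  {"x": 0},
])

```text
invalid input at $.motion[0]: expected keys x, y, z, rx, ry, rz, hand
```

```bash
python3 - <<'E'
from h import *
go(.438,-.073,.2)
p=cam('wrist','w1.png');W=world(p);P=W[p['z_map']>0]
print(fitcyl(P,(.438,-.073),.02,.006,.056,.032))
d=np.linalg.norm(P[:,:2]-[.438,-.073],axis=1);t=P[(d<.04)&(P[:,2]>.06)];print((t.max(0)+t.min(0))/2,t.max(0))
E
```

```text
tcp [ 0.1649 -0.5509  0.2313] yaw 16.7 t 0.8 gap 0.08530410514882393 -> shift mm [ 398.7 -379.5   31.3] rot [  0.    0.  -73.3] F [0.2 0.  0.8]
(None, 0, 0)Traceback (most recent call last):
  File "<stdin>", line 5, in <module>
    return umr_maximum(a, axis, None, out, keepdims, initial, where)
ValueError: zero-size array to reduction operation maximum which has no identity
```

View pics/w1.png

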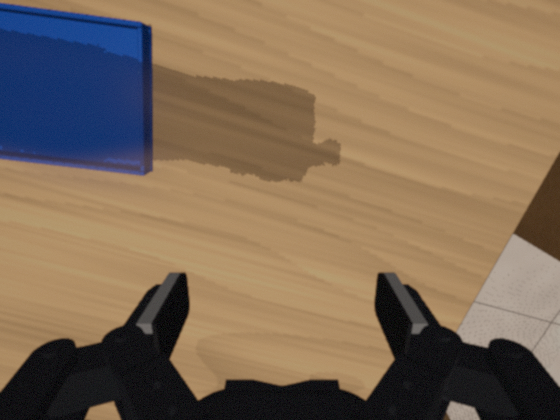

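Every key is required in each row, so that call was refused and the arm hasn't moved.

Request:
arm_command([
  {"x": 399,"y": -380,"z": 31,"rx": 0,"ry": 0,"rz": -73,"hand": -1},
  {"x": 399,"y": -380,"z": 31,"rx": 0,"ry": 0,"rz": -73,"hand": -1},
  {"x": 399,"y": -380,"z": 31,"rx": 0,"ry": 0,"rz": -73,"hand": -1},
  {"x": 399,"y": -380,"z": 31,"rx": 0,"ry": 0,"rz": -73,"hand": -1},
  {"x": 399,"y": -380,"z": 31,"rx": 0,"ry": 0,"rz": -73,"hand": -1},
  {"x": 399,"y": -380,"z": 31,"rx": 0,"ry": 0,"rz": -73,"hand": -1},
  {"x": 399,"y": -380,"z": 31,"rx": 0,"ry": 0,"rz": -73,"hand": -1},
  {"x": 399,"y": -380,"z": 31,"rx": 0,"ry": 0,"rz": -73,"hand": -1},
  {"x": 399,"y": -380,"z": 31,"rx": 0,"ry": 0,"rz": -73,"hand": -1},
  {"x": 399,"y": -380,"z": 31,"rx": 0,"ry": 0,"rz": -73,"hand": -1},
], force=30)

```text
clock: 2.1
tcp_pos: [0.4392, -0.0695, 0.2002]
orientation: [0.0, 0.707, 0.707, 0.0]
wrist_force: [0.0, -0.6, 0.2]
finger_gap: 0.0854
```

```bash
python3 - <<'E'
from h import *
go(.438,-.073,.2)
p=cam('wrist','w2.png');W=world(p);P=W[p['z_map']>0]
print(fitcyl(P,(.438,-.073),.02,.006,.056,.032))
d=np.linalg.norm(P[:,:2]-[.438,-.073],axis=1);t=P[(d<.04)&(P[:,2]>.06)]
if len(t):print((t.max(0)+t.min(0))/2,t.max(0))
E
```

```text
tcp [ 0.4392 -0.0695  0.2002] yaw 90.0 t 2.1 gap 0.08537995821021135 -> shift mm [-3.5 -1.2  0.2] rot [ 0. -0.  0.] F [ 0.  -0.6  0.2]
(array([ 0.43999217, -0.07159076]), 390, np.float64(0.00025575314985681316))
[ 0.43580817 -0.06859088  0.17686579] [ 0.47358648 -0.04793362  0.29373094]
```

View pics/w2.png

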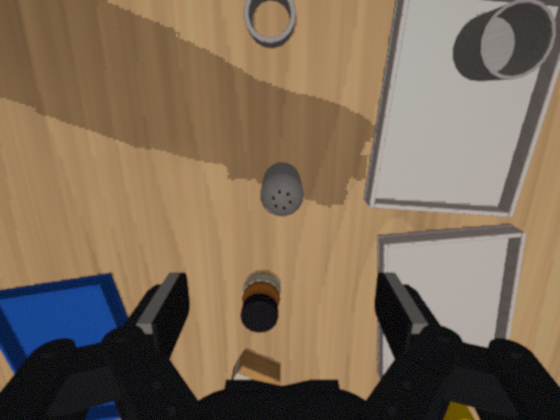

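The wrist view shows the shaker at (282,188), with the jar below it at (260,305), well clear. The wrist fit gives (0.440, -0.0716). Descending.

Request:
arm_command([
  {"x": -3,"y": 0,"z": 60,"rx": 0,"ry": 0,"rz": 0,"hand": -1},
  {"x": -3,"y": 0,"z": 120,"rx": 0,"ry": 0,"rz": 0,"hand": -1},
  {"x": -3,"y": 0,"z": 155,"rx": 0,"ry": 0,"rz": 0,"hand": -1},
  {"x": -3,"y": 0,"z": 175,"rx": 0,"ry": 0,"rz": 0,"hand": -1},
  {"x": -3,"y": 0,"z": 186,"rx": 0,"ry": 0,"rz": 0,"hand": -1},
  {"x": -3,"y": 0,"z": 186,"rx": 0,"ry": 0,"rz": 0,"hand": -1},
  {"x": -3,"y": 0,"z": 186,"rx": 0,"ry": 0,"rz": 0,"hand": 1},
  {"x": -3,"y": 0,"z": 186,"rx": 0,"ry": 0,"rz": 0,"hand": 1},
  {"x": -3,"y": 0,"z": 186,"rx": 0,"ry": 0,"rz": 0,"hand": 1},
  {"x": -3,"y": 0,"z": 186,"rx": 0,"ry": 0,"rz": 0,"hand": 1},
], force=30)

```text
clock: 3.4
tcp_pos: [0.4389, -0.0757, 0.0151]
orientation: [0.001, 0.709, 0.705, 0.0]
wrist_force: [-1.0, -0.1, 5.4]
finger_gap: 0.0388
```

```bash
python3 - <<'E'
from h import *
go(.438,-.073,.2)
cam('wrist','w3.png')
E
```

```text
tcp [ 0.4389 -0.0757  0.0151] yaw 89.7 t 3.4 gap 0.038762266928004434 -> shift mm [   2.5   -0.6 -184.9] rot [ 0.1  0.  -0.3] F [-1.  -0.1  5.4]
```

View pics/w3.png

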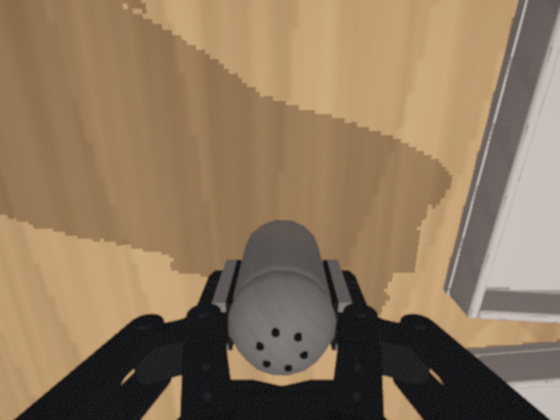

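The shaker is held (gap 38.8 mm, image centre (283,300)). Lifting it and carrying it to the −y end of the shaker tray.

Request:
arm_command([
  {"x": 0,"y": 0,"z": -50,"rx": 0,"ry": 0,"rz": 0,"hand": 1},
  {"x": 0,"y": 0,"z": -100,"rx": 0,"ry": 0,"rz": 0,"hand": 1},
  {"x": 40,"y": 33,"z": -110,"rx": 0,"ry": 0,"rz": 0,"hand": 1},
  {"x": 80,"y": 66,"z": -110,"rx": 0,"ry": 0,"rz": 0,"hand": 1},
  {"x": 120,"y": 99,"z": -110,"rx": 0,"ry": 0,"rz": 0,"hand": 1},
  {"x": 160,"y": 132,"z": -110,"rx": 0,"ry": 0,"rz": 0,"hand": 1},
  {"x": 200,"y": 165,"z": -110,"rx": 0,"ry": 0,"rz": 0,"hand": 1},
  {"x": 225,"y": 186,"z": -110,"rx": 0,"ry": 0,"rz": 0,"hand": 1},
  {"x": 238,"y": 195,"z": -110,"rx": 0,"ry": 0,"rz": 0,"hand": 1},
  {"x": 238,"y": 195,"z": -110,"rx": 0,"ry": 0,"rz": 0,"hand": 1},
])

```text
clock: 4.7
tcp_pos: [0.6342, 0.1619, 0.1237]
orientation: [-0.0, 0.709, 0.705, -0.001]
wrist_force: [-0.1, -0.3, -2.1]
finger_gap: 0.0393
```

Request:
arm_command([
  {"x": 0,"y": 0,"z": 0,"rx": 0,"ry": 0,"rz": 0,"hand": 1},
  {"x": 0,"y": 0,"z": 0,"rx": 0,"ry": 0,"rz": 0,"hand": 1},
])

```text
clock: 4.95
tcp_pos: [0.6339, 0.1603, 0.1245]
orientation: [-0.0, 0.71, 0.705, -0.0]
wrist_force: [-0.2, -0.9, -0.8]
finger_gap: 0.0385
```

```bash
python3 - <<'E'
from h import *
go(.634,.1625,.0215)
p=cam('wrist','w4.png');W=world(p);P=W[p['z_map']>0]
s=get_state()['tcp_pos']
print(fitcyl(P,s[:2]+[0,.003],.02,s[2]-.02,s[2]+.04,.03))
d=np.linalg.norm(P[:,:2]-s[:2],axis=1);t=P[(d<.035)]
print(s,np.percentile(t[:,2],[1,50,99]))
S=cam('side','s4.png')
cam('top','t4.png')
E
```

```text
tcp [0.6339 0.1603 0.1245] yaw 89.6 t 4.95 gap 0.03851466084386275 -> shift mm [2.30e+00 1.00e-01 1.03e+02] rot [-0.   0.  -0.4] F [-0.2 -0.9 -0.8]
(array([0.63482766, 0.16469946]), 6496, np.float64(0.0029921803380096525))
[0.63409538 0.16034674 0.12460161] [0.00509619 0.1768358  0.21491097]
```

View pics/w4.png

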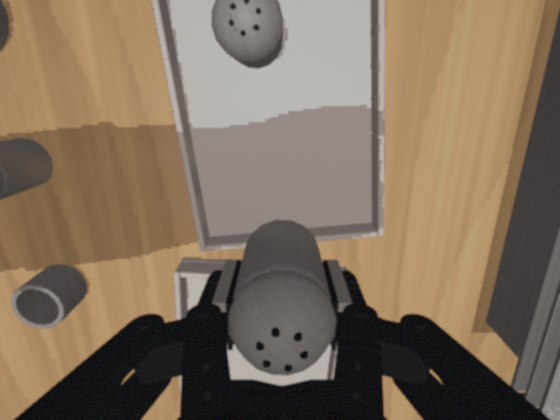

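View pics/s4.png

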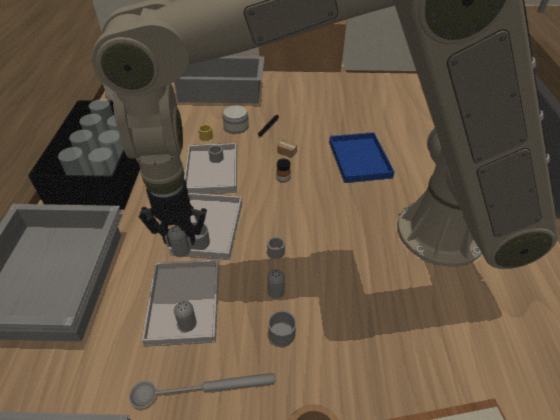

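```bash
python3 - <<'E'
from h import *
p=cam('wrist');W=world(p)
for r in (100,160,200):
    print(r,[(c,W[r,c].round(4).tolist()) for c in (190,200,380,384) ],[W[r,c].round(3).tolist() for c in range(160,410) if .020<W[r,c,2]<.04][::3])
print([W[r,300].round(4).tolist() for r in range(225,250,2)])
print([W[r,220].round(4).tolist() for r in range(225,255,2)])
E
```

```text
100 [(190, [0.5663, 0.2423, 0.0059]), (200, [0.5739, 0.2422, 0.0058]), (380, [0.7048, 0.2416, 0.0269]), (384, [0.7151, 0.2411, 0.0018])] [[0.558, 0.243, 0.027], [0.56, 0.243, 0.026], [0.562, 0.243, 0.026], [0.703, 0.242, 0.022], [0.704, 0.242, 0.025], [0.705, 0.242, 0.028]]
160 [(190, [0.5658, 0.199, 0.0202]), (200, [0.57, 0.1964, 0.0067]), (380, [0.7087, 0.1992, 0.0267]), (384, [0.7199, 0.1941, 0.0006])] [[0.562, 0.201, 0.028], [0.564, 0.2, 0.026], [0.566, 0.2, 0.026], [0.706, 0.198, 0.022], [0.707, 0.199, 0.027], [0.709, 0.199, 0.027]]
200 [(190, [0.5647, 0.1693, 0.0273]), (200, [0.5687, 0.1647, 0.013]), (380, [0.7112, 0.1683, 0.0278]), (384, [0.7233, 0.1594, 0.0002])] [[0.565, 0.169, 0.027], [0.567, 0.169, 0.026], [0.569, 0.168, 0.025], [0.709, 0.168, 0.025], [0.711, 0.168, 0.027], [0.713, 0.168, 0.027]]
[[0.6448, 0.1826, 0.1125], [0.6447, 0.1823, 0.1145], [0.6446, 0.1821, 0.1166], [0.6444, 0.1828, 0.1209], [0.6443, 0.1824, 0.1223], [0.6442, 0.1826, 0.1251], [0.6441, 0.1824, 0.127], [0.6439, 0.1831, 0.1307], [0.6438, 0.1828, 0.1323], [0.6437, 0.1827, 0.1343], [0.6435, 0.1833, 0.1376], [0.6434, 0.1829, 0.1386], [0.6433, 0.1835, 0.1419]]
[[0.5817, 0.1391, 0.0044], [0.5818, 0.1376, 0.0055], [0.5817, 0.1357, 0.0054], [0.5815, 0.1337, 0.005], [0.5817, 0.1325, 0.0066], [0.5814, 0.1302, 0.0057], [0.5823, 0.1306, 0.011], [0.5831, 0.1307, 0.0151], [0.5837, 0.1306, 0.0189], [0.5848, 0.1314, 0.0246], [0.585, 0.1303, 0.0261], [0.5852, 0.1293, 0.0278], [0.5849, 0.1271, 0.0269], [0.5793, 0.1123, 0.0008], [0.5794, 0.1109, 0.0021]]
```

Request:
arm_command([
  {"x": 4,"y": 4,"z": 40,"rx": 0,"ry": 0,"rz": 0,"hand": 1},
  {"x": 4,"y": 4,"z": 75,"rx": 0,"ry": 0,"rz": 0,"hand": 1},
  {"x": 4,"y": 4,"z": 93,"rx": 0,"ry": 0,"rz": 0,"hand": 1},
  {"x": 4,"y": 4,"z": 99,"rx": 0,"ry": 0,"rz": 0,"hand": 1},
  {"x": 4,"y": 4,"z": 101,"rx": 0,"ry": 0,"rz": 0,"hand": 1},
  {"x": 4,"y": 4,"z": 103,"rx": 0,"ry": 0,"rz": 0,"hand": 1},
  {"x": 4,"y": 4,"z": 103,"rx": 0,"ry": 0,"rz": 0,"hand": 1},
  {"x": 4,"y": 4,"z": 103,"rx": 0,"ry": 0,"rz": 0,"hand": 1},
])

```text
clock: 6.15
tcp_pos: [0.6389, 0.1654, 0.0219]
orientation: [0.0, 0.709, 0.705, 0.0]
wrist_force: [-0.0, 0.1, -2.6]
finger_gap: 0.0389
```

Request:
arm_command([
  {"x": 0,"y": 0,"z": 1,"rx": 0,"ry": 0,"rz": 0,"hand": 1},
  {"x": 0,"y": 0,"z": 2,"rx": 0,"ry": 0,"rz": 0,"hand": 1},
  {"x": 0,"y": 0,"z": 2,"rx": 0,"ry": 0,"rz": 0,"hand": 1},
])

```text
clock: 6.52
tcp_pos: [0.6387, 0.1654, 0.0202]
orientation: [0.0, 0.709, 0.705, 0.0]
wrist_force: [-2.3, -0.7, 5.9]
finger_gap: 0.0394
```

Contact is at about 6 N upward. Releasing and rising.

Request:
arm_command([
  {"x": 0,"y": 0,"z": 0,"rx": 0,"ry": 0,"rz": 0,"hand": -0.4},
  {"x": 0,"y": 0,"z": 0,"rx": 0,"ry": 0,"rz": 0,"hand": -0.4},
  {"x": 0,"y": 0,"z": 0,"rx": 0,"ry": 0,"rz": 0,"hand": -0.4},
  {"x": 0,"y": 0,"z": -20,"rx": 0,"ry": 0,"rz": 0,"hand": -0.4},
  {"x": 0,"y": 0,"z": -60,"rx": 0,"ry": 0,"rz": 0,"hand": -0.4},
  {"x": 0,"y": 0,"z": -110,"rx": 0,"ry": 0,"rz": 0,"hand": -0.4},
  {"x": 0,"y": 0,"z": -160,"rx": 0,"ry": 0,"rz": 0,"hand": -0.4},
  {"x": 0,"y": 0,"z": -160,"rx": 0,"ry": 0,"rz": 0,"hand": -0.4},
])

```text
clock: 7.52
tcp_pos: [0.6415, 0.1658, 0.1847]
orientation: [0.003, 0.709, 0.705, 0.004]
wrist_force: [-0.5, -0.4, 0.4]
finger_gap: 0.0599
```

```bash
python3 - <<'E'
from h import *
go(.4255,.194,.18)
p=cam('wrist','w5.png');W=world(p);P=W[p['z_map']>0]
print('placed',fitcyl(P,(.639,.168),.02,.03,.06,.032))
print('S',fitcyl(P,(.6152,.2824),.02,.03,.06,.032))
print('A',fitcyl(P,(.425,.193),.02,.006,.056,.032))
p=cam('side');W=world(p);P=W[p['z_map']>0]
print('side placed',fitcyl(P,(.639,.168),.02,.03,.06,.032))
E
```

```text
tcp [0.6415 0.1658 0.1847] yaw 89.7 t 7.525 gap 0.0599097636922471 -> shift mm [  26.9 -216.2    2.7] rot [ 0.5 -0.1 -0.3] F [-0.5 -0.4  0.4]
placed (array([0.63966256, 0.16950652]), 277, np.float64(0.00028638329965937183))
S (array([0.61637628, 0.28384822]), 105, np.float64(0.00015247232250023072))
A (array([0.42610729, 0.19420447]), 1592, np.float64(0.0005364932318750877))
side placed (array([0.63868423, 0.1688079 ]), 138, np.float64(0.001112187122117138))
```

View pics/w5.png

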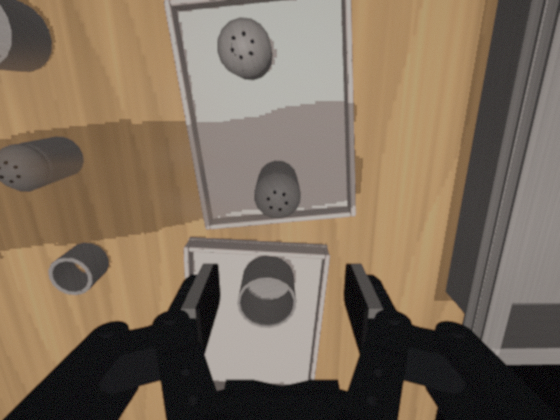

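Shaker B stands in the tray at (278,190), and the stock shaker hasn't moved. Next is shaker A, at (40,165) in this view.

Request:
arm_command([
  {"x": 10,"y": -40,"z": 0,"rx": 0,"ry": 0,"rz": 0,"hand": -1},
  {"x": 20,"y": -90,"z": 0,"rx": 0,"ry": 0,"rz": 0,"hand": -1},
  {"x": 27,"y": -145,"z": 0,"rx": 0,"ry": 0,"rz": 0,"hand": -1},
  {"x": 27,"y": -190,"z": 0,"rx": 0,"ry": 0,"rz": 0,"hand": -1},
  {"x": 27,"y": -214,"z": 20,"rx": 0,"ry": 0,"rz": 0,"hand": -1},
  {"x": 27,"y": -214,"z": 50,"rx": 0,"ry": 0,"rz": 0,"hand": -1},
  {"x": 27,"y": -214,"z": 60,"rx": 0,"ry": 0,"rz": 0,"hand": -1},
  {"x": 27,"y": -214,"z": 60,"rx": 0,"ry": 0,"rz": 0,"hand": -1},
  {"x": 27,"y": -214,"z": 60,"rx": 0,"ry": 0,"rz": 0,"hand": -1},
])

```text
clock: 8.75
tcp_pos: [0.4255, 0.1937, 0.1196]
orientation: [0.0, 0.709, 0.705, 0.0]
wrist_force: [-0.2, -0.1, 0.5]
finger_gap: 0.0855
```

```bash
python3 - <<'E'
from h import *
p=cam('wrist','w6.png');W=world(p);P=W[p['z_map']>0]
c=fitcyl(P,(.4258,.194),.02,.006,.056,.032);print('A',c)
go(c[0][0],c[0][1],.015)
E
```

```text
A (array([0.42647201, 0.19388937]), 861, np.float64(0.0002949886741815574))
tcp [0.4256 0.1937 0.1199] yaw 89.6 t 8.8 gap 0.08507966070579207 -> shift mm [  0.2   0.7 104.9] rot [ 0.1 -0.  -0.4] F [-0.4 -0.2 -0.2]
```

View pics/w6.png

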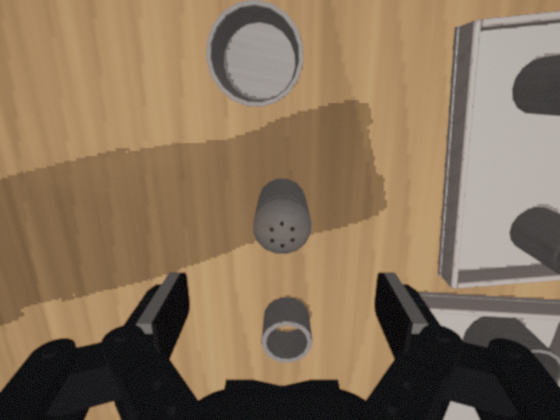

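The shaker is centred at (282,215), with the cup at (255,55) and the ring at (287,328) both clear of it.

Request:
arm_command([
  {"x": 0,"y": 0,"z": 45,"rx": 0,"ry": 0,"rz": 0,"hand": -1},
  {"x": 0,"y": 0,"z": 80,"rx": 0,"ry": 0,"rz": 0,"hand": -1},
  {"x": 0,"y": 0,"z": 98,"rx": 0,"ry": 0,"rz": 0,"hand": -1},
  {"x": 0,"y": 0,"z": 104,"rx": 0,"ry": 0,"rz": 0,"hand": -1},
  {"x": 0,"y": 0,"z": 104,"rx": 0,"ry": 0,"rz": 0,"hand": -1},
  {"x": 0,"y": 0,"z": 104,"rx": 0,"ry": 0,"rz": 0,"hand": 1},
  {"x": 0,"y": 0,"z": 104,"rx": 0,"ry": 0,"rz": 0,"hand": 1},
  {"x": 0,"y": 0,"z": 104,"rx": 0,"ry": 0,"rz": 0,"hand": 1},
  {"x": 0,"y": 0,"z": 104,"rx": 0,"ry": 0,"rz": 0,"hand": 1},
  {"x": 0,"y": 0,"z": 104,"rx": 0,"ry": 0,"rz": 0,"hand": 1},
])

```text
clock: 10.05
tcp_pos: [0.4253, 0.1938, 0.016]
orientation: [0.0, 0.709, 0.705, 0.001]
wrist_force: [-0.8, -0.9, 5.8]
finger_gap: 0.039
```

Request:
arm_command([
  {"x": 0,"y": 0,"z": -50,"rx": 0,"ry": 0,"rz": 0,"hand": 1},
  {"x": 0,"y": 0,"z": -105,"rx": 0,"ry": 0,"rz": 0,"hand": 1},
  {"x": 8,"y": 35,"z": -120,"rx": 0,"ry": 0,"rz": 0,"hand": 1},
  {"x": 16,"y": 85,"z": -120,"rx": 0,"ry": 0,"rz": 0,"hand": 1},
  {"x": 24,"y": 135,"z": -120,"rx": 0,"ry": 0,"rz": 0,"hand": 1},
  {"x": 30,"y": 180,"z": -120,"rx": 0,"ry": 0,"rz": 0,"hand": 1},
  {"x": 32,"y": 202,"z": -120,"rx": 0,"ry": 0,"rz": 0,"hand": 1},
  {"x": 32,"y": 209,"z": -120,"rx": 0,"ry": 0,"rz": 0,"hand": 1},
  {"x": 32,"y": 209,"z": -120,"rx": 0,"ry": 0,"rz": 0,"hand": 1},
  {"x": 32,"y": 209,"z": -120,"rx": 0,"ry": 0,"rz": 0,"hand": 1},
])

```text
clock: 11.3
tcp_pos: [0.6327, 0.2244, 0.1353]
orientation: [-0.0, 0.709, 0.705, -0.0]
wrist_force: [0.9, 0.3, -1.1]
finger_gap: 0.0391
```

```bash
python3 - <<'E'
from h import *
p=cam('wrist','w7.png')
go(.634,.226,.022)
E
```

```text
tcp [0.6328 0.2244 0.1355] yaw 89.7 t 11.35 gap 0.039208253875680096 -> shift mm [  1.6   1.2 113.5] rot [-0.   0.  -0.3] F [ 0.9  0.2 -0.9]
```

View pics/w7.png

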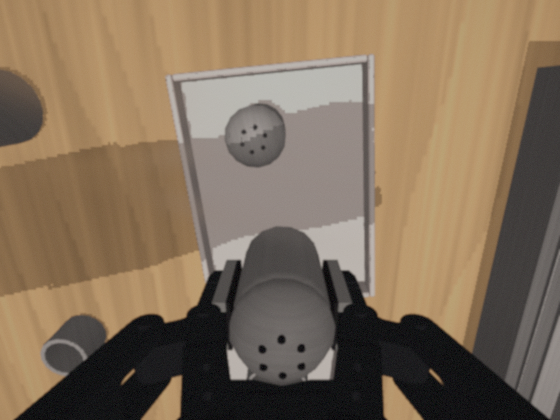

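Request:
arm_command([
  {"x": 1,"y": 1,"z": 45,"rx": 0,"ry": 0,"rz": 0,"hand": 1},
  {"x": 1,"y": 1,"z": 85,"rx": 0,"ry": 0,"rz": 0,"hand": 1},
  {"x": 1,"y": 1,"z": 103,"rx": 0,"ry": 0,"rz": 0,"hand": 1},
  {"x": 1,"y": 1,"z": 110,"rx": 0,"ry": 0,"rz": 0,"hand": 1},
  {"x": 1,"y": 1,"z": 112,"rx": 0,"ry": 0,"rz": 0,"hand": 1},
  {"x": 1,"y": 1,"z": 114,"rx": 0,"ry": 0,"rz": 0,"hand": 1},
  {"x": 1,"y": 1,"z": 114,"rx": 0,"ry": 0,"rz": 0,"hand": 1},
  {"x": 1,"y": 1,"z": 114,"rx": 0,"ry": 0,"rz": 0,"hand": 1},
])

```text
clock: 12.35
tcp_pos: [0.6353, 0.2254, 0.0219]
orientation: [0.0, 0.709, 0.705, 0.0]
wrist_force: [0.5, -0.4, -0.8]
finger_gap: 0.0391
```

Request:
arm_command([
  {"x": 0,"y": 0,"z": 1,"rx": 0,"ry": 0,"rz": 0,"hand": 1},
  {"x": 0,"y": 0,"z": 1,"rx": 0,"ry": 0,"rz": 0,"hand": 1},
  {"x": 0,"y": 0,"z": 1,"rx": 0,"ry": 0,"rz": 0,"hand": 1},
])

```text
clock: 12.72
tcp_pos: [0.6353, 0.2255, 0.0211]
orientation: [0.0, 0.709, 0.705, 0.0]
wrist_force: [-1.4, 0.0, 5.7]
finger_gap: 0.0388
```

Request:
arm_command([
  {"x": 0,"y": 0,"z": 0,"rx": 0,"ry": 0,"rz": 0,"hand": -0.4},
  {"x": 0,"y": 0,"z": 0,"rx": 0,"ry": 0,"rz": 0,"hand": -0.4},
  {"x": 0,"y": 0,"z": 0,"rx": 0,"ry": 0,"rz": 0,"hand": -0.4},
  {"x": 0,"y": 0,"z": -20,"rx": 0,"ry": 0,"rz": 0,"hand": -0.4},
  {"x": 0,"y": 0,"z": -60,"rx": 0,"ry": 0,"rz": 0,"hand": -0.4},
  {"x": 0,"y": 0,"z": -110,"rx": 0,"ry": 0,"rz": 0,"hand": -0.4},
  {"x": 0,"y": 0,"z": -120,"rx": 0,"ry": 0,"rz": 0,"hand": -0.4},
  {"x": 0,"y": 0,"z": -120,"rx": 0,"ry": 0,"rz": 0,"hand": -0.4},
  {"x": 0,"y": 0,"z": -120,"rx": 0,"ry": 0,"rz": 0,"hand": -0.4},
])

```text
clock: 13.85
tcp_pos: [0.6338, 0.2251, 0.1382]
orientation: [-0.001, 0.709, 0.705, -0.001]
wrist_force: [-0.7, 0.6, -0.1]
finger_gap: 0.0596
```

```bash
python3 - <<'E'
from h import *
go(.428,.077,.12)
p=cam('wrist','w8.png');W=world(p);P=W[p['z_map']>0]
for n,c in (('A',(.635,.226)),('S',(.616,.283))):
  print(n,fitcyl(P,c,.02,.03,.06,.032))
p=cam('side','s8.png');W=world(p);P=W[p['z_map']>0]
for n,c in (('A',(.635,.226)),('S',(.616,.283)),('B',(.639,.169))):
  print(n,fitcyl(P,c,.02,.03,.06,.032))
E
```

```text
tcp [0.6338 0.2251 0.1382] yaw 89.7 t 13.85 gap 0.05962135753304985 -> shift mm [-149.3 -204.9   19. ] rot [-0.2  0.  -0.3] F [-0.7  0.6 -0.1]
A (array([0.63616232, 0.22550926]), 485, np.float64(0.0003208105978330856))
S (array([0.61638334, 0.28332759]), 89, np.float64(0.0001372584472834152))
A (array([0.63516913, 0.22486831]), 139, np.float64(0.0009288904765756844))
S (array([0.61540672, 0.28244332]), 153, np.float64(0.0008541190535506008))
B (array([0.63854635, 0.16853275]), 124, np.float64(0.0009872865823945763))
```

View pics/w8.png

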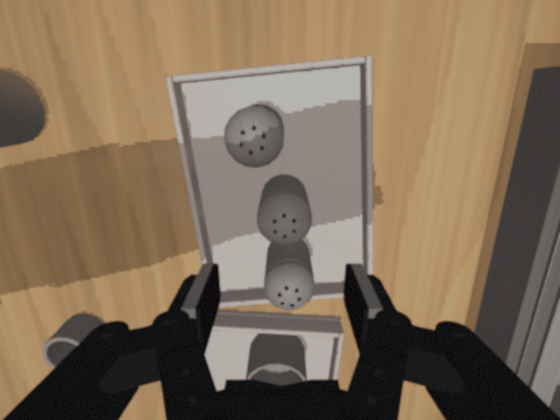

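View pics/s8.png

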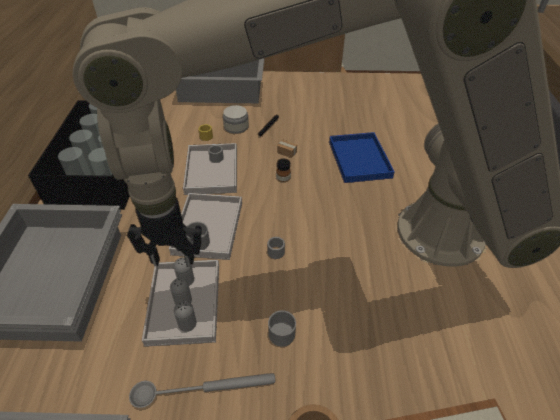

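All three shakers stand in the tray: wrist pixels (254,135), (284,212) and (289,285). Next is the ring.

Request:
arm_command([
  {"x": -30,"y": -40,"z": -10,"rx": 0,"ry": 0,"rz": 0,"hand": -1},
  {"x": -60,"y": -80,"z": -10,"rx": 0,"ry": 0,"rz": 0,"hand": -1},
  {"x": -90,"y": -120,"z": -10,"rx": 0,"ry": 0,"rz": 0,"hand": -1},
  {"x": -120,"y": -160,"z": -10,"rx": 0,"ry": 0,"rz": 0,"hand": -1},
  {"x": -140,"y": -190,"z": 0,"rx": 0,"ry": 0,"rz": 0,"hand": -1},
  {"x": -149,"y": -204,"z": 20,"rx": 0,"ry": 0,"rz": 0,"hand": -1},
  {"x": -149,"y": -204,"z": 40,"rx": 0,"ry": 0,"rz": 0,"hand": -1},
  {"x": -149,"y": -204,"z": 40,"rx": 0,"ry": 0,"rz": 0,"hand": -1},
  {"x": -149,"y": -204,"z": 40,"rx": 0,"ry": 0,"rz": 0,"hand": -1},
])

```text
clock: 15.08
tcp_pos: [0.4302, 0.0776, 0.1004]
orientation: [-0.0, 0.709, 0.705, -0.0]
wrist_force: [0.2, 0.2, -0.3]
finger_gap: 0.0857
```

```bash
python3 - <<'E'
from h import *
p=cam('wrist','w9.png');W=world(p);P=W[p['z_map']>0]
d=np.linalg.norm(P[:,:2]-[.428,.077],axis=1)
# top rim only: outer bbox; wall fit with outer points
t=P[(d<.04)&(P[:,2]>.031)&(P[:,2]<.045)]
print('bbox',(t[:,:2].max(0)+t[:,:2].min(0))/2,np.ptp(t[:,:2],axis=0),t[:,2].max())
rc=cv2.minEnclosingCircle((t[:,:2]*1000).astype(np.float32));print(rc)
c=(t[:,:2].max(0)+t[:,:2].min(0))/2
go(c[0],c[1],.006)
E
```

```text
bbox [0.42968668 0.07895284] [0.04337536 0.0438242 ] 0.03909647685226428
((429.77642822265625, 78.95838165283203), 22.0350284576416)
tcp [0.4306 0.0777 0.1007] yaw 89.7 t 15.125 gap 0.08524229174936612 -> shift mm [ 1.3 -1.  94.7] rot [ 0.   0.  -0.3] F [-0.4 -0.2  0.3]
```

View pics/w9.png

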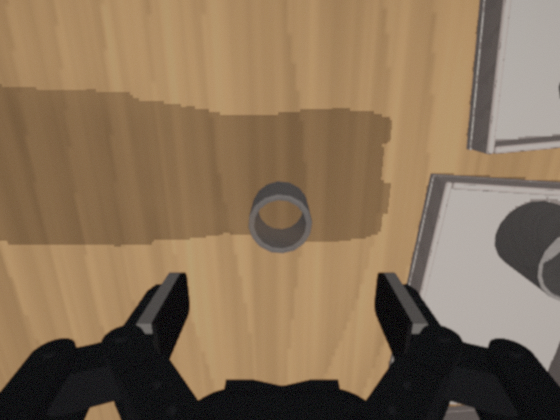

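The ring is at (280,222), right where the fit puts it. Grasping at TCP z ≈ 6 mm.

Request:
arm_command([
  {"x": 1,"y": -1,"z": 45,"rx": 0,"ry": 0,"rz": 0,"hand": -1},
  {"x": 1,"y": -1,"z": 75,"rx": 0,"ry": 0,"rz": 0,"hand": -1},
  {"x": 1,"y": -1,"z": 90,"rx": 0,"ry": 0,"rz": 0,"hand": -1},
  {"x": 1,"y": -1,"z": 94,"rx": 0,"ry": 0,"rz": 0,"hand": -1},
  {"x": 1,"y": -1,"z": 94,"rx": 0,"ry": 0,"rz": 0,"hand": -1},
  {"x": 1,"y": -1,"z": 94,"rx": 0,"ry": 0,"rz": 0,"hand": 1},
  {"x": 1,"y": -1,"z": 94,"rx": 0,"ry": 0,"rz": 0,"hand": 1},
  {"x": 1,"y": -1,"z": 94,"rx": 0,"ry": 0,"rz": 0,"hand": 1},
  {"x": 1,"y": -1,"z": 94,"rx": 0,"ry": 0,"rz": 0,"hand": 1},
  {"x": 1,"y": -1,"z": 94,"rx": 0,"ry": 0,"rz": 0,"hand": 1},
], force=25)

```text
clock: 16.38
tcp_pos: [0.4296, 0.0786, 0.007]
orientation: [0.001, 0.709, 0.705, 0.0]
wrist_force: [-0.9, -0.4, 6.4]
finger_gap: 0.0429
```

Request:
arm_command([
  {"x": 0,"y": 0,"z": -50,"rx": 0,"ry": 0,"rz": 0,"hand": 1},
  {"x": 0,"y": 0,"z": -105,"rx": 0,"ry": 0,"rz": 0,"hand": 1},
  {"x": -35,"y": 25,"z": -120,"rx": 0,"ry": 0,"rz": 0,"hand": 1},
  {"x": -80,"y": 57,"z": -120,"rx": 0,"ry": 0,"rz": 0,"hand": 1},
  {"x": -125,"y": 90,"z": -120,"rx": 0,"ry": 0,"rz": 0,"hand": 1},
  {"x": -170,"y": 122,"z": -120,"rx": 0,"ry": 0,"rz": 0,"hand": 1},
  {"x": -215,"y": 154,"z": -120,"rx": 0,"ry": 0,"rz": 0,"hand": 1},
  {"x": -255,"y": 183,"z": -120,"rx": 0,"ry": 0,"rz": 0,"hand": 1},
  {"x": -273,"y": 196,"z": -120,"rx": 0,"ry": 0,"rz": 0,"hand": 1},
  {"x": -273,"y": 196,"z": -120,"rx": 0,"ry": 0,"rz": 0,"hand": 1},
])

```text
clock: 17.62
tcp_pos: [0.6238, -0.1971, 0.1254]
orientation: [-0.0, 0.71, 0.704, -0.0]
wrist_force: [-0.2, -0.4, -1.3]
finger_gap: 0.043
```

Request:
arm_command([
  {"x": 0,"y": 0,"z": 0,"rx": 0,"ry": 0,"rz": 0,"hand": 1},
  {"x": 0,"y": 0,"z": 0,"rx": 0,"ry": 0,"rz": 0,"hand": 1},
])

```text
clock: 17.88
tcp_pos: [0.6228, -0.1944, 0.1264]
orientation: [-0.0, 0.709, 0.705, -0.0]
wrist_force: [0.4, 1.1, -1.2]
finger_gap: 0.0425
```

```bash
python3 - <<'E'
from h import *
go(.626,-.194,.013)
p=cam('wrist','w10.png');W=world(p)
for r in (120,180):
    print(r,[W[r,c].round(3).tolist() for c in range(100,460) if .020<W[r,c,2]<.032][::3])
p=cam('side','s10.png')
E
```

```text
tcp [ 0.6228 -0.1944  0.1264] yaw 89.7 t 17.875 gap 0.042475064426176566 -> shift mm [  0.3   3.3 113.4] rot [-0.  -0.  -0.3] F [ 0.4  1.1 -1.2]
120 [[0.634, -0.127, 0.02], [0.636, -0.127, 0.023], [0.638, -0.127, 0.025], [0.64, -0.127, 0.026], [0.642, -0.127, 0.027], [0.644, -0.127, 0.027], [0.647, -0.127, 0.027], [0.649, -0.127, 0.027], [0.651, -0.127, 0.027], [0.653, -0.127, 0.026], [0.655, -0.127, 0.027], [0.657, -0.127, 0.028], [0.66, -0.127, 0.026], [0.662, -0.127, 0.025], [0.664, -0.127, 0.027], [0.666, -0.127, 0.026], [0.668, -0.127, 0.028], [0.67, -0.127, 0.028], [0.672, -0.127, 0.027], [0.675, -0.127, 0.027], [0.677, -0.127, 0.028], [0.679, -0.127, 0.027], [0.681, -0.127, 0.027], [0.684, -0.127, 0.026], [0.686, -0.127, 0.025], [0.688, -0.127, 0.026], [0.694, -0.127, 0.025], [0.696, -0.127, 0.026], [0.697, -0.127, 0.028]]
180 [[0.552, -0.171, 0.026], [0.555, -0.17, 0.028], [0.557, -0.171, 0.026], [0.698, -0.173, 0.02], [0.698, -0.171, 0.027], [0.7, -0.171, 0.028]]
```

View pics/w10.png

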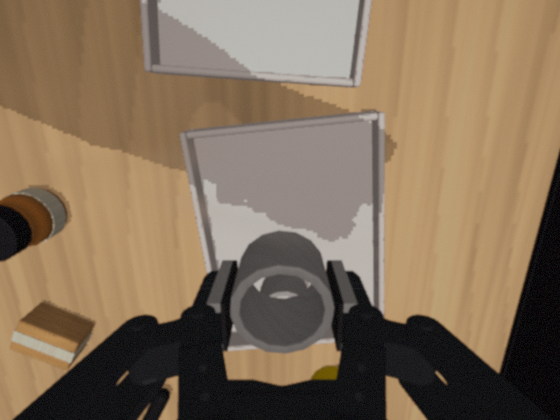

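View pics/s10.png

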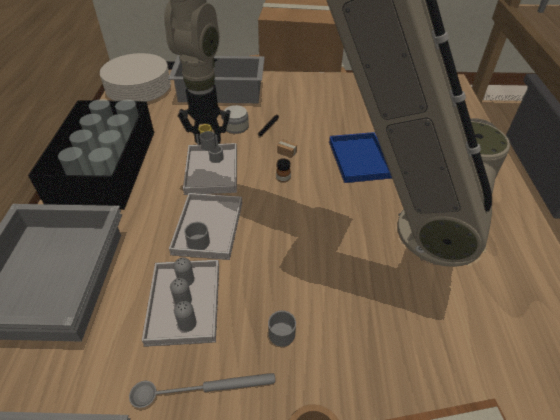

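Request:
arm_command([
  {"x": 3,"y": 4,"z": 45,"rx": 0,"ry": 0,"rz": 0,"hand": 1},
  {"x": 3,"y": 4,"z": 85,"rx": 0,"ry": 0,"rz": 0,"hand": 1},
  {"x": 3,"y": 4,"z": 103,"rx": 0,"ry": 0,"rz": 0,"hand": 1},
  {"x": 3,"y": 4,"z": 110,"rx": 0,"ry": 0,"rz": 0,"hand": 1},
  {"x": 3,"y": 4,"z": 112,"rx": 0,"ry": 0,"rz": 0,"hand": 1},
  {"x": 3,"y": 4,"z": 113,"rx": 0,"ry": 0,"rz": 0,"hand": 1},
  {"x": 3,"y": 4,"z": 113,"rx": 0,"ry": 0,"rz": 0,"hand": 1},
  {"x": 3,"y": 4,"z": 113,"rx": 0,"ry": 0,"rz": 0,"hand": 1},
])

```text
clock: 18.98
tcp_pos: [0.6279, -0.1928, 0.014]
orientation: [0.001, 0.709, 0.705, 0.0]
wrist_force: [-0.5, 0.2, -0.3]
finger_gap: 0.0421
```

Request:
arm_command([
  {"x": 0,"y": 0,"z": 1,"rx": 0,"ry": 0,"rz": 0,"hand": 1},
  {"x": 0,"y": 0,"z": 2,"rx": 0,"ry": 0,"rz": 0,"hand": 1},
  {"x": 0,"y": 0,"z": 2,"rx": 0,"ry": 0,"rz": 0,"hand": 1},
])

```text
clock: 19.35
tcp_pos: [0.6276, -0.1927, 0.0121]
orientation: [0.0, 0.709, 0.705, 0.0]
wrist_force: [-1.7, 1.3, 5.5]
finger_gap: 0.0428
```

Request:
arm_command([
  {"x": 0,"y": 0,"z": 0,"rx": 0,"ry": 0,"rz": 0,"hand": -0.5},
  {"x": 0,"y": 0,"z": 0,"rx": 0,"ry": 0,"rz": 0,"hand": -0.5},
  {"x": 0,"y": 0,"z": 0,"rx": 0,"ry": 0,"rz": 0,"hand": -0.5},
  {"x": 0,"y": 0,"z": -20,"rx": 0,"ry": 0,"rz": 0,"hand": -0.5},
  {"x": 0,"y": 0,"z": -60,"rx": 0,"ry": 0,"rz": 0,"hand": -0.5},
  {"x": 0,"y": 0,"z": -110,"rx": 0,"ry": 0,"rz": 0,"hand": -0.5},
  {"x": 0,"y": 0,"z": -140,"rx": 0,"ry": 0,"rz": 0,"hand": -0.5},
  {"x": 0,"y": 0,"z": -140,"rx": 0,"ry": 0,"rz": 0,"hand": -0.5},
  {"x": 0,"y": 0,"z": -140,"rx": 0,"ry": 0,"rz": 0,"hand": -0.5},
])

```text
clock: 20.48
tcp_pos: [0.627, -0.1924, 0.1503]
orientation: [-0.001, 0.709, 0.705, -0.0]
wrist_force: [0.7, -0.5, -0.5]
finger_gap: 0.0641
```

```bash
python3 - <<'E'
from h import *
go(.409,.299,.15)
p=cam('wrist','w11.png')
E
```

```text
tcp [ 0.627  -0.1924  0.1503] yaw 89.7 t 20.475 gap 0.06409887550668558 -> shift mm [ 490.1 -220.9    0.7] rot [-0.1 -0.  -0.3] F [ 0.7 -0.5 -0.5]
```

View pics/w11.png

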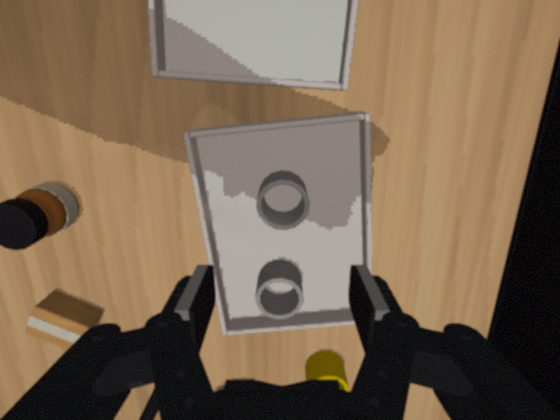

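The placed ring stands at (282,200), with the stock ring untouched at (279,288). Next is the cup.

Request:
arm_command([
  {"x": 30,"y": -15,"z": 0,"rx": 0,"ry": 0,"rz": 0,"hand": -1},
  {"x": 85,"y": -40,"z": 0,"rx": 0,"ry": 0,"rz": 0,"hand": -1},
  {"x": 140,"y": -65,"z": 0,"rx": 0,"ry": 0,"rz": 0,"hand": -1},
  {"x": 195,"y": -90,"z": 0,"rx": 0,"ry": 0,"rz": 0,"hand": -1},
  {"x": 250,"y": -115,"z": 0,"rx": 0,"ry": 0,"rz": 0,"hand": -1},
  {"x": 305,"y": -140,"z": 0,"rx": 0,"ry": 0,"rz": 0,"hand": -1},
  {"x": 360,"y": -165,"z": 0,"rx": 0,"ry": 0,"rz": 0,"hand": -1},
  {"x": 415,"y": -190,"z": 0,"rx": 0,"ry": 0,"rz": 0,"hand": -1},
  {"x": 465,"y": -210,"z": 0,"rx": 0,"ry": 0,"rz": 0,"hand": -1},
  {"x": 490,"y": -220,"z": 0,"rx": 0,"ry": 0,"rz": 0,"hand": -1},
])

```text
clock: 21.78
tcp_pos: [0.4079, 0.3004, 0.1496]
orientation: [-0.001, 0.708, 0.706, -0.001]
wrist_force: [0.5, 1.0, 0.2]
finger_gap: 0.085
```

Request:
arm_command([
  {"x": 0,"y": 0,"z": 20,"rx": 0,"ry": 0,"rz": 0,"hand": -1},
  {"x": 0,"y": 0,"z": 30,"rx": 0,"ry": 0,"rz": 0,"hand": -1},
  {"x": 0,"y": 0,"z": 30,"rx": 0,"ry": 0,"rz": 0,"hand": -1},
  {"x": 0,"y": 0,"z": 30,"rx": 0,"ry": 0,"rz": 0,"hand": -1},
])

```text
clock: 22.28
tcp_pos: [0.4106, 0.2983, 0.1213]
orientation: [0.0, 0.71, 0.705, -0.0]
wrist_force: [0.2, -0.3, 0.5]
finger_gap: 0.0855
```

```bash
python3 - <<'E'
from h import *
p=cam('wrist','w12.png');W=world(p);P=W[p['z_map']>0]
d=np.linalg.norm(P[:,:2]-[.409,.299],axis=1)
t=P[(d<.045)&(P[:,2]>.042)&(P[:,2]<.058)]
rc=cv2.minEnclosingCircle((t[:,:2]*1000).astype(np.float32));print(rc,t[:,2].max(),(t[:,:2].max(0)+t[:,:2].min(0))/2)
go(rc[0][0]/1000,rc[0][1]/1000,.009)
E
```

```text
((410.9115905761719, 300.82330322265625), 29.338321685791016) 0.05079745069194379 [0.41082622 0.30096053]
tcp [0.4109 0.2984 0.1216] yaw 89.6 t 22.325 gap 0.08512558051974943 -> shift mm [  2.4  -0.  112.6] rot [ 0.  -0.  -0.4] F [ 0.  -0.   0.1]
```

View pics/w12.png

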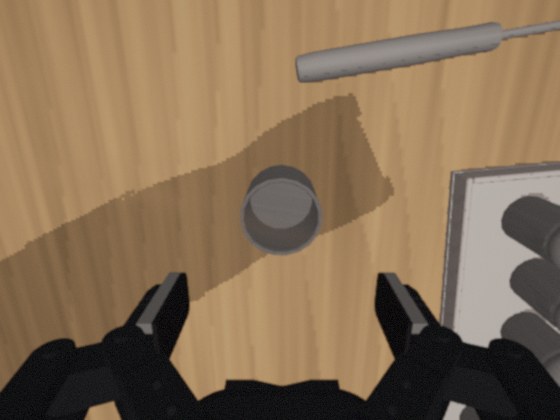

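The cup is centred at (281,210).

Request:
arm_command([
  {"x": 2,"y": 0,"z": 45,"rx": 0,"ry": 0,"rz": 0,"hand": -1},
  {"x": 2,"y": 0,"z": 80,"rx": 0,"ry": 0,"rz": 0,"hand": -1},
  {"x": 2,"y": 0,"z": 100,"rx": 0,"ry": 0,"rz": 0,"hand": -1},
  {"x": 2,"y": 0,"z": 112,"rx": 0,"ry": 0,"rz": 0,"hand": -1},
  {"x": 2,"y": 0,"z": 112,"rx": 0,"ry": 0,"rz": 0,"hand": -1},
  {"x": 2,"y": 0,"z": 112,"rx": 0,"ry": 0,"rz": 0,"hand": 1},
  {"x": 2,"y": 0,"z": 112,"rx": 0,"ry": 0,"rz": 0,"hand": 1},
  {"x": 2,"y": 0,"z": 112,"rx": 0,"ry": 0,"rz": 0,"hand": 1},
  {"x": 2,"y": 0,"z": 112,"rx": 0,"ry": 0,"rz": 0,"hand": 1},
  {"x": 2,"y": 0,"z": 112,"rx": 0,"ry": 0,"rz": 0,"hand": 1},
], force=30)

```text
clock: 23.58
tcp_pos: [0.4113, 0.3012, 0.0106]
orientation: [0.0, 0.709, 0.705, 0.001]
wrist_force: [-0.5, -0.8, 5.9]
finger_gap: 0.0579
```

Request:
arm_command([
  {"x": 0,"y": 0,"z": -50,"rx": 0,"ry": 0,"rz": 0,"hand": 1},
  {"x": 0,"y": 0,"z": -110,"rx": 0,"ry": 0,"rz": 0,"hand": 1},
  {"x": -35,"y": 20,"z": -130,"rx": 0,"ry": 0,"rz": 0,"hand": 1},
  {"x": -85,"y": 48,"z": -130,"rx": 0,"ry": 0,"rz": 0,"hand": 1},
  {"x": -135,"y": 77,"z": -130,"rx": 0,"ry": 0,"rz": 0,"hand": 1},
  {"x": -185,"y": 105,"z": -130,"rx": 0,"ry": 0,"rz": 0,"hand": 1},
  {"x": -235,"y": 133,"z": -130,"rx": 0,"ry": 0,"rz": 0,"hand": 1},
  {"x": -285,"y": 162,"z": -130,"rx": 0,"ry": 0,"rz": 0,"hand": 1},
  {"x": -325,"y": 184,"z": -130,"rx": 0,"ry": 0,"rz": 0,"hand": 1},
  {"x": -340,"y": 193,"z": -130,"rx": 0,"ry": 0,"rz": 0,"hand": 1},
])

```text
clock: 24.82
tcp_pos: [0.6025, -0.043, 0.1394]
orientation: [0.0, 0.71, 0.704, 0.0]
wrist_force: [-0.5, 1.1, -1.5]
finger_gap: 0.058
```

Request:
arm_command([
  {"x": 0,"y": 0,"z": 0,"rx": 0,"ry": 0,"rz": 0,"hand": 1},
  {"x": 0,"y": 0,"z": 0,"rx": 0,"ry": 0,"rz": 0,"hand": 1},
  {"x": 0,"y": 0,"z": 0,"rx": 0,"ry": 0,"rz": 0,"hand": 1},
])

```text
clock: 25.2
tcp_pos: [0.6007, -0.0389, 0.1394]
orientation: [-0.0, 0.708, 0.706, -0.0]
wrist_force: [-1.2, -0.3, -1.1]
finger_gap: 0.0581
```

```bash
python3 - <<'E'
from h import *
go(.604,-.039,.017)
p=cam('wrist','w13.png');W=world(p)
for r in (120,180,210):
    print(r,[W[r,c].round(3).tolist() for c in range(100,460) if .020<W[r,c,2]<.032][::3])
E
```

```text
tcp [ 0.6007 -0.0389  0.1394] yaw 89.8 t 25.2 gap 0.05813025508549601 -> shift mm [-1.000e-01  3.400e+00  1.224e+02] rot [-0.  -0.  -0.2] F [-1.2 -0.3 -1.1]
120 [[0.539, 0.028, 0.027], [0.541, 0.028, 0.026], [0.543, 0.028, 0.026], [0.683, 0.028, 0.025], [0.686, 0.028, 0.027], [0.688, 0.028, 0.028]]
180 [[0.535, -0.018, 0.027], [0.538, -0.018, 0.028], [0.54, -0.019, 0.025], [0.68, -0.02, 0.023], [0.682, -0.019, 0.027], [0.684, -0.019, 0.027]]
210 [[0.534, -0.044, 0.027], [0.536, -0.044, 0.026], [0.538, -0.046, 0.022], [0.678, -0.045, 0.026], [0.681, -0.045, 0.027]]
```

View pics/w13.png

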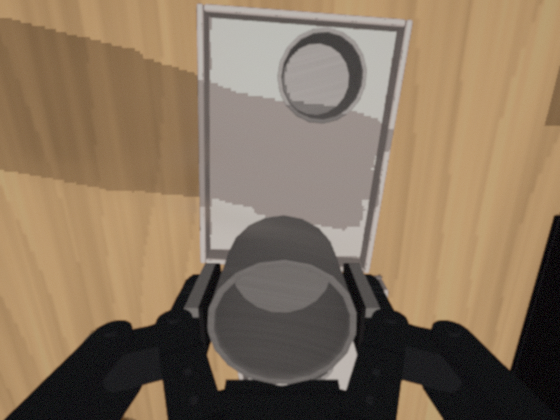

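Request:
arm_command([
  {"x": 0,"y": 4,"z": 45,"rx": 0,"ry": 0,"rz": 0,"hand": 1},
  {"x": 0,"y": 4,"z": 90,"rx": 0,"ry": 0,"rz": 0,"hand": 1},
  {"x": 0,"y": 4,"z": 112,"rx": 0,"ry": 0,"rz": 0,"hand": 1},
  {"x": 0,"y": 4,"z": 119,"rx": 0,"ry": 0,"rz": 0,"hand": 1},
  {"x": 0,"y": 4,"z": 121,"rx": 0,"ry": 0,"rz": 0,"hand": 1},
  {"x": 0,"y": 4,"z": 122,"rx": 0,"ry": 0,"rz": 0,"hand": 1},
  {"x": 0,"y": 4,"z": 122,"rx": 0,"ry": 0,"rz": 0,"hand": 1},
  {"x": 0,"y": 4,"z": 122,"rx": 0,"ry": 0,"rz": 0,"hand": 1},
])

```text
clock: 26.25
tcp_pos: [0.6059, -0.0406, 0.018]
orientation: [0.001, 0.709, 0.705, 0.0]
wrist_force: [0.2, -0.3, -1.2]
finger_gap: 0.0578
```

Request:
arm_command([
  {"x": 0,"y": 0,"z": 1,"rx": 0,"ry": 0,"rz": 0,"hand": 1},
  {"x": 0,"y": 0,"z": 2,"rx": 0,"ry": 0,"rz": 0,"hand": 1},
  {"x": 0,"y": 0,"z": 2,"rx": 0,"ry": 0,"rz": 0,"hand": 1},
])

```text
clock: 26.62
tcp_pos: [0.6055, -0.0406, 0.0157]
orientation: [0.0, 0.709, 0.705, 0.0]
wrist_force: [-1.0, 0.0, 2.5]
finger_gap: 0.058
```

Request:
arm_command([
  {"x": 0,"y": 0,"z": 0,"rx": 0,"ry": 0,"rz": 0,"hand": -0.8},
  {"x": 0,"y": 0,"z": 0,"rx": 0,"ry": 0,"rz": 0,"hand": -0.8},
  {"x": 0,"y": 0,"z": 0,"rx": 0,"ry": 0,"rz": 0,"hand": -0.8},
  {"x": 0,"y": 0,"z": -20,"rx": 0,"ry": 0,"rz": 0,"hand": -0.8},
  {"x": 0,"y": 0,"z": -60,"rx": 0,"ry": 0,"rz": 0,"hand": -0.8},
  {"x": 0,"y": 0,"z": -110,"rx": 0,"ry": 0,"rz": 0,"hand": -0.8},
  {"x": -20,"y": -30,"z": -160,"rx": 0,"ry": 0,"rz": 0,"hand": -0.8},
  {"x": -50,"y": -80,"z": -180,"rx": 0,"ry": 0,"rz": 0,"hand": -0.8},
  {"x": -80,"y": -130,"z": -180,"rx": 0,"ry": 0,"rz": 0,"hand": -0.8},
  {"x": -110,"y": -170,"z": -180,"rx": 0,"ry": 0,"rz": 0,"hand": -0.8},
])

```text
clock: 27.88
tcp_pos: [0.4331, -0.15, 0.1958]
orientation: [0.001, 0.709, 0.705, 0.0]
wrist_force: [0.0, -0.5, 0.2]
finger_gap: 0.0766
```

Request:
arm_command([
  {"x": 0,"y": 0,"z": 0,"rx": 0,"ry": 0,"rz": 0,"hand": -0.8},
  {"x": 0,"y": 0,"z": 0,"rx": 0,"ry": 0,"rz": 0,"hand": -0.8},
])

```text
clock: 28.12
tcp_pos: [0.4351, -0.1496, 0.1956]
orientation: [0.001, 0.709, 0.705, 0.0]
wrist_force: [-0.0, 0.2, 0.9]
finger_gap: 0.0769
```

```bash
python3 - <<'E'
from h import *
s=get_state();print(s['clock'],s['tcp_pos'])
T=cam('top','t14.png');S=cam('side','s14.png')
for n,p in (('top',T),('side',S)):
    W=world(p);P=W[p['z_map']>0]
    for nm,c,R,h in (('shA',(.635,.225),.02,.06),('shB',(.639,.169),.02,.06),('shS',(.615,.282),.02,.06),('ring',(.627,-.193),.022,.047),('ringS',(.623,-.282),.022,.047),('cup',(.606,-.041),.029,.059),('cupS',(.6255,.0555),.029,.059)):
        r=fitcyl(P,c,R,.03,h,R+.01);d=np.linalg.norm(P[:,:2]-c,axis=1)
        print(n,nm,np.round(r[0],4) if r[0] is not None else r,'ztop',np.percentile(P[(d<R)&(P[:,2]<.1)][:,2],99).round(3))
E
```

```text
28.125 [ 0.43512108 -0.14964954  0.19556247]
top shA [0.6338 0.2231] ztop 0.078
top shB [0.6371 0.1672] ztop 0.077
top shS [0.614  0.2811] ztop 0.077
top ring [ 0.6253 -0.1951] ztop 0.044
top ringS [ 0.6202 -0.2815] ztop 0.044
top cup [ 0.6023 -0.044 ] ztop 0.056
top cupS [0.624  0.0532] ztop 0.055
side shA [0.6351 0.2249] ztop 0.077
side shB [0.6386 0.1689] ztop 0.076
side shS [0.6155 0.2825] ztop 0.076
side ring [ 0.6274 -0.1915] ztop 0.042
side ringS [ 0.6232 -0.2795] ztop 0.042
side cup [ 0.605  -0.0402] ztop 0.053
side cupS [0.6265 0.0577] ztop 0.054
```

View pics/t14.png

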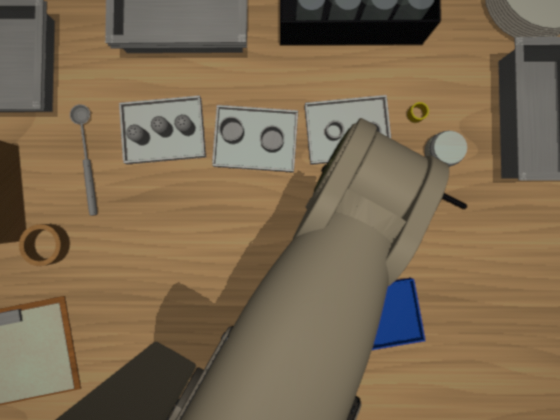

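View pics/s14.png

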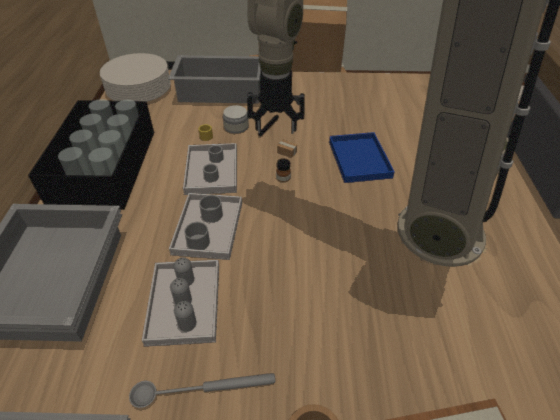

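In the side view every piece stands upright in its tray: shakers at (184,268), (180,291) and (185,316), cups at (210,208) and (197,235), rings at (211,173) and (216,153). The stock pieces read as before, and the arm is clear.

```bash
python3 -c "
from workcell import *
print(hand_in())"
```

```text
the job is handed in; nothing more can be done
None
```

The job is done and handed in at about 28 s of the 115 s allowed. Both salt shakers, then the napkin ring, then the sauce cup now stand upright on the floor of the tray that holds their kind.

- **Stock pieces:** in the last side view all three read within about 1 mm of where they started. In the top view the shaker and cup also match. The top view of the stock ring differs by about 2 mm, but the arm partly covered that ring.
- **Camera agreement:** the top and side cameras disagree by 1 to 5 mm on the same piece. That offset was there before I moved anything.
- **Placed pieces:** their tops read 1 to 3 mm higher than nominal, the same as the stock pieces.
- **Forces:** every wrist force reading, taken at the end of each move, was under 7 N.
- **Other items:** I did not touch the blue tray, the yellow ring or the jar. Nothing fell, and the arm ended clear of everything.
- **Refused commands:** my first two arm commands were refused because their rows lacked required keys; the arm did not move.

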